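# Weigh the tea carton on the flat scale

### The job

With nothing on the flat scale, press its orange zero button in. Then slide the tea carton along the chopping board onto the scale's steel platform without picking it up, and leave it standing there centred on the platform, with the button not pressed again. Do not disturb the mug, the sauce bottle or the small tin.

Things in the scene. Friction and masses are not known exactly. Their poses are not given: they have to be found in the camera images.
- flat_scale: Low kitchen scale, fixed on the worktop, yaw within 0.15 rad: grey housing 205 x 180 mm, sprung steel platform on top. Origin on the worktop under the platform's centre; x away from the robot. A strip 13 mm high at x = -125 to -83 mm carries the orange button (y = 0) and a blank display. The tall old scale with the tan bowl at the far left is not used.
- platform_centre (a point): Centre of the top face of the scale's bright steel platform, 160 mm (scale x) by 180 mm (scale y), 5 mm thick, marked by a thin ring of 60 mm diameter. Unloaded its top is 19.5 mm above the worktop, 1.5 mm below the board's top.
- weigh_platform (a joint): How far the platform has sunk on its spring, m: 0 unloaded, 0.0045 at most; stiffness 700 N/m, starting to sink at about 0.35 N; the carton sinks it 2 to 4 mm.
- button_top (a point): Centre of the top of the round orange zero button, 28 mm in diameter, 22 mm above the worktop and 9 mm above its strip, 104 mm from the platform's centre on the robot's side (scale -x).
- zero_button (a joint): Travel of the zero button, m: 0 out, 0.004 fully in (takes about 5 N straight down); it springs back. It counts as pressed beyond 0.0025.
- chopping_board: Wooden board 200 x 300 x 21 mm, fixed to the worktop, flat top 21 mm above it. Origin at the centre of its underside, long side along its y. One short end faces the scale across a 3 mm gap, in line with the platform; the board lies either to the right or to the left of the scale.
- tea_box: Dark blue tea carton, loose, 0.2 to 0.3 kg, standing on the board; 71 mm (own x) by 130 mm (own y) by 74 mm high, flat faces, too wide for many grippers. Origin at the centre of its underside. Its broad 130 mm faces look roughly (within 0.25 rad, either way round) towards and away from the scale. Friction with board and platform is about 0.6.
- mug: White spotted mug, 82 mm across, 91 mm high, loose, at the left; a bystander. Origin at the centre of its underside.
- sauce_bottle: Dark sauce bottle with yellow cap, 58 mm across, 207 mm high, loose, behind the work; a bystander. Origin at the centre of its underside.
- small_tin: Small turquoise food tin, 58 mm across, 72 mm high, loose, behind the work; a bystander. Origin at the centre of its underside.
Mind the look-alikes: they are no part of the job. Leave any turquoise look-alike of the tea_box alone.

How it is judged:
By the outcome, as a careful person would: the job done as asked, in the order asked, and still so for the second after the job is handed in, with the robot touching nothing.
It also fails if it takes over 58 s, if anything falls off the work surface, if the arm or the gripper's body presses on something with over 40 N, if the wrist force passes 120 N, or if a joint passes its speed limit or range.

### The arm

A 6-joint arm with a two-finger parallel gripper is mounted at the origin on a cart in front of the work surface, level with it; the furniture and walls round the work are solid. World frame = base frame: x ahead of the robot, y to its left, z up, the work surface at z = 0. Lengths are in mm, angles in rad, forces in N, time in s.
With the tool pointing down it reaches from about 275 to 750 mm from the base axis. Payload 10.2 kg.
Tool frame: the origin (TCP) lies midway between the tips of the shut fingers; the grasp point (between the pads) lies 19 mm behind it; z points along the fingers, y is the line along which they close (so a half turn about z gives the same grasp; the last joint's range is limited). The gripper opens to 85 mm and grips with 20 to 120 N. Pads are 22 mm wide; open, the fingers measure 114 mm over their backs; the gripper's body (76 mm by 85 mm) begins 54 mm behind the grasp point. The pads swing forward as they close: fully open they stand 13 mm farther back than shut.
Start: joints at [-1.457, 0.313, 1.498, -0, 1.331, -0.223], TCP at [173.483, -495.515, 231.294] pointing down, gripper open.
Joint ranges: [-2.94, 2.94], [-0.97, 2.17], [0.19, 2.56], [-1.23, 4.37], [0.02, 3.11], [-2.88, 2.88]. Speed limits (rad/s): [2.39, 2.39, 3.01, 3.14, 3.14, 3.14].

### API

Orientations are given as a unit quaternion [w, x, y, z].
In Python, from rig import sense, capture, finish_job, find_in, place_of gives the robot as it stands. The module is installed in compiled form; this text tells all that it offers.
- The arm moves only by the shell command python3 -m jog 'ROWS' [FORCE]. ROWS is JSON, a list of rows, each an object of numbers: "tx", "ty", "tz": the shift along the tool's x, y, z in mm; "ax", "ay", "az": the turn, a rotation vector about the tool's x, y, z in rad; "jaw": the closure, from -1 (fully open) to 1 (shut), so that 0 is half open. In form: [{"tx": .., "ty": .., "tz": .., "ax": .., "ay": .., "az": .., "jaw": ..}, ...]. A call has 1 to 5 rows; each row shifts and turns the commanded pose from where the row before left it, along the tool's axes as they then stand; what a row does not reach is not made up. A row lasts 1/8 s, in which the tool goes at most 62.5 mm and 10.7 degrees, less where a joint would pass 70% of its speed; a pose out of reach is approached as far as the arm can. A call with a gripper value outside its range is refused whole. The fingers move at their own pace and stop on an object; FORCE is the grip in N (left out, the last holds). Time passes only in rows, so rows that do not move let the fingers close. It gives the time, the measured TCP pose, the force, the opening and the grip force at its end, in the units of the state.
- sense(): the state, without advancing time (a new reading comes with each control period).
- capture(name): name is "scene" or "top" or "wrist"; returns a dict with "color" (384x512x3 uint8, red, green, blue), "depth" (384x512 float32, mm along the optical axis (not along the pixel's ray), 0 where there is no reading), "fx", "fy", "cx", "cy" (pixels), "camera_from_world" (4x4, takes a point from world to camera coordinates); the wrist camera has in their place "mount" (4x4, takes a point from camera to tool coordinates, whose origin is the TCP and whose axes are the flange's). Camera axes: x right, y up, looking along -z (the intrinsics and any distortion apply to the point x, -y, -z); pixel columns grow to the right and rows downward; lengths in mm; the calibration is good to about 2 mm. A picture is of the moment at which its call begins: read the wrist's pose just before it.
- finish_job(): hands the job in; it is judged then, once.
Trained networks look in the newest picture that a camera, given by its name, has taken for a name from the list of things; names that differ only in an ending like _2 or _b are one class to them, and where a whole thing is asked for, a point or a joint stands for the part that bears it (a point fixed in the world has none). Each returns a list of dicts, best first, with "conf" (0 to 1); they miss things now and then, are a little off and sometimes report something else, mostly with a low value. They report only what shows in the picture. A call takes as long as a camera call. They do not tell look-alikes from the thing itself.
- find_in(query, camera): "centre" ([column, row] in pixels, amid what is visible of it).
- place_of(query, camera): "centre" ([column, row] in pixels: a listed point, or the origin of a listed thing).
The state is a dict: "time_s": time; "joints": joint angles; "dq": joint speeds; "tau": joint torques, N m; "eef_pos": TCP position; "ee_rot": TCP orientation; "force": force on the tool from outside, world axes, zero at the start; "wrist_torque": the same for the moment, N m; "grip_width": opening from 0.0 (shut) to 1.0 (fully open); "grip_force": force on a finger pad.
Only numpy, scipy, OpenCV 4.12 (cv2) and the standard library are available. Lean on these libraries where they do the work, as an engineer would, in place of code of your own. Each camera call takes 0.05 s, during which the arm holds its last target. There are 200 camera calls.

## Working session

There is one attempt and no reset: what is moved stays moved. The work goes in short steps, Python scripts to look and compute and a shell command to move; the robot and the scene stay as the last step left them, time stands still between calls to the robot, and variables do not carry over. Pictures are saved under pics/ and viewed, at most 10 in all, crops included, and the job is handed in when it is done.

```bash
mkdir -p pics; cat > h.py <<'E'
import numpy as np, cv2
from rig import sense, capture, find_in, place_of
def snap(n,f):
    s=sense(); c=capture(n); cv2.imwrite('pics/'+f,c['color'][:,:,::-1]); return s,c
def ray(c,px):
    M=np.linalg.inv(c['camera_from_world']); d=np.array([(px[0]-c['cx'])/c['fx'],-(px[1]-c['cy'])/c['fy'],-1.])
    return M[:3,3],M[:3,:3]@d
def at_z(c,px,z):
    o,d=ray(c,px); return o+d*(z-o[2])/d[2]
def cloud(c):
    h,w=c['depth'].shape; u,v=np.meshgrid(np.arange(w),np.arange(h)); D=c['depth']
    P=np.stack([(u-c['cx'])/c['fx']*D,-(v-c['cy'])/c['fy']*D,-D],-1)
    M=np.linalg.inv(c['camera_from_world']); return P@M[:3,:3].T+M[:3,3]
E
python3 - <<'E'
from h import *
np.set_printoptions(precision=1,suppress=True)
s,c=snap('top','top0.png'); P=cloud(c)
print([ (k,c[k].tolist() if hasattr(c[k],'tolist') else c[k]) for k in c if k not in('color','depth')])
for q,z in [('platform_centre',19.5),('button_top',22),('tea_box',21),('chopping_board',0),('mug',0),('sauce_bottle',0),('small_tin',0)]:
    for r in place_of(q,'top')[:3]: print(q,round(r['conf'],2),r['centre'],at_z(c,r['centre'],z))
s,c=snap('scene','scene0.png')
print(s)
E
```

```text
[('fx', 378.77911664714577), ('fy', 378.77911664714577), ('cx', 255.02095528329022), ('cy', 186.67343838733348), ('camera_from_world', [[0.022700888445207932, -0.999194267440773, 0.033098120449590804, 182.75101819645002], [0.9943467207645723, 0.026000930846885015, 0.10294926177412558, -636.3869841841095], [-0.10372689414293741, 0.030573967825470505, 0.9941357874671181, -981.7839718056504], [0.0, 0.0, 0.0, 1.0]])]
platform_centre 0.66 [270.5, 218.6] [547.9 154.5  19.5]
button_top 0.44 [270.9, 256.0] [449.3 151.8  22. ]
tea_box 0.96 [342.4, 226.6] [531.  -39.2  21. ]
tea_box 0.91 [196.1, 244.1] [476.3 350.   21. ]
chopping_board 0.82 [360.9, 225.5] [535.3 -96.    0. ]
mug 0.6 [131.8, 234.6] [496.8 525.4   0. ]
sauce_bottle 0.77 [237.0, 143.9] [753.  250.1   0. ]
small_tin 0.53 [291.1, 144.3] [756.3  99.3   0. ]
small_tin 0.45 [128.8, 235.0] [495.6 533.3   0. ]
{'time_s': 0.4, 'joints': array([-1.5,  0.3,  1.5,  0. ,  1.3, -0.2]), 'dq': array([ 0., -0.,  0.,  0., -0., -0.]), 'tau': array([ -0. , -41.2, -26. ,  -0. ,   0. ,  -0. ]), 'eef_pos': array([ 173.5, -495.5,  231.2]), 'ee_rot': array([-0. ,  1. ,  0.2,  0. ]), 'force': array([-0.7,  0.5,  0.7]), 'wrist_torque': array([-0., -0.,  0.]), 'grip_force': 0.0, 'grip_width': 1.00414864729899}
```

View pics/top0.png

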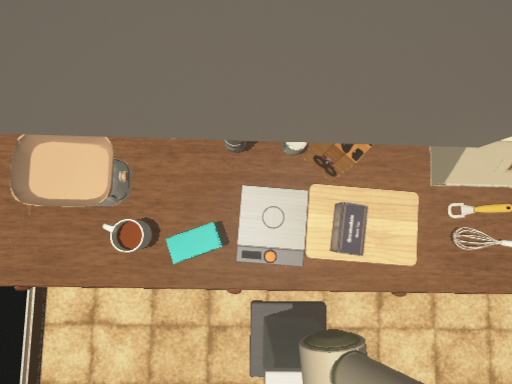

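View pics/scene0.png

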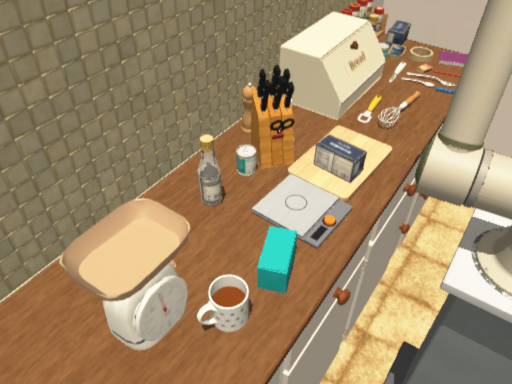

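The top view shows the scale with its platform ring at (273,217) and orange button at (270,256). The board is to its right, with the dark carton at (349,228). The turquoise decoy is at (194,243), and the mug, bottle and tin are clear of the push path. Next I measure these properly.

```bash
cat > meas.py <<'E'
from h import *
np.set_printoptions(precision=1,suppress=True)
def rect(P,m,n):
    k=m.astype(np.uint8); _,l,st,_=cv2.connectedComponentsWithStats(k)
    i=1+np.argmax(st[1:,4]); p=P[l==i]; r=cv2.minAreaRect(p[:,:2].astype(np.float32)); print(n,np.array(r[0]),np.array(r[1]),'ang',round(r[2],1),'z',np.median(p[:,2]),len(p)); return r
def run(f):
    s,c=snap('top',f); P=cloud(c); C=c['color'].astype(int); X,Y,Z=P[...,0],P[...,1],P[...,2]
    hsv=cv2.cvtColor(c['color'],cv2.COLOR_RGB2HSV)
    rect(P,(abs(Z-95)<10)&(Y<250)&(Y>-200)&(X<640)&(X>430),'carton top')
    rect(P,(hsv[...,1]<40)&(hsv[...,2]>120)&(abs(Z-19)<8)&(X>400)&(X<700)&(Y>30)&(Y<280),'platform')
    rect(P,(hsv[...,1]>120)&(hsv[...,0]>8)&(hsv[...,0]<30)&(abs(Z-21)<8)&(X<660)&(X>400)&(Y<70),'board')
    m=(hsv[...,1]>180)&(hsv[...,0]<15)&(hsv[...,2]>170)&(X<500)&(X>400)&(Y<230)&(Y>90)
    v,u=np.nonzero(m); print('button px',u.mean(),v.mean(),m.sum(),at_z(c,(u.mean(),v.mean()),22))
if __name__=='__main__': run('top1.png')
E
python3 meas.py
```

```text
carton top [527.1 -45.6] [ 67.9 127.1] ang 83.4 z 96.19197628747258 1406
platform [530.7 149. ] [178.5 202.4] ang 86.7 z 18.858499111777462 4514
board [ 591.5 -468.1] [23.9 82.8] ang 5.1 z 16.089143435469623 207
button px nan nan 0 [nan nan nan]meas.py:13: RuntimeWarning: Mean of empty slice.
  v,u=np.nonzero(m); print('button px',u.mean(),v.mean(),m.sum(),at_z(c,(u.mean(),v.mean()),22))
  ret = ret.dtype.type(ret / rcount)
```

```bash
cat >> h.py <<'E'
from scipy.spatial.transform import Rotation as Ro
def go(p,yaw_deg=None):
    "remaining shift in tool axes; turn about tool z so tool y lies along yaw_deg (mod 180)"
    s=sense(); R=Ro.from_quat(s['ee_rot'],scalar_first=True).as_matrix()
    print('tcp',s['eef_pos'].round(1),'ty_dir',np.degrees(np.arctan2(R[1,1],R[0,1])).round(1),'tilt',R[:,2].round(3),'j',s['joints'].round(2),'F',s['force'].round(1),'t',s['time_s'])
    if p is not None: print('d_tool now',(R.T@(np.array(p)-s['eef_pos'])).round(1))
    if yaw_deg is not None:
        cur=np.degrees(np.arctan2(R[1,1],R[0,1])); d=(yaw_deg-cur+90)%180-90   # world yaw change
        R2=Ro.from_euler('z',d,degrees=True).as_matrix()@R
        print('az',-np.radians(d).round(4), 'd_tool after turn',(R2.T@(np.array(p)-s['eef_pos'])).round(1))
E
python3 -c "
from h import *
go([430,150,200],-3.3)
c=capture('top')
print(at_z(c,(273,217),19.5),at_z(c,(270.3,256.5),22))
"
```

```text
tcp [ 173.5 -495.5  231.3] ty_dir -70.7 tilt [-0.  0. -1.] j [-1.46  0.31  1.5  -0.    1.33 -0.22] F [ 0.9  0.6 -0.4] t 0.5
d_tool now [ 455.4 -524.5   31.3]
az -1.1764 d_tool after turn [659.2 219.   31.2]
[552.37863397 147.86904319  19.5       ] [448.00837727 153.36697599  22.        ]
```

```bash
python3 -m jog '[{"az":-0.168,"jaw":1},{"az":-0.168,"jaw":1},{"az":-0.168,"jaw":1},{"az":-0.168,"jaw":1},{"az":-0.168,"jaw":1}]' 40
python3 -m jog '[{"az":-0.168,"jaw":1},{"az":-0.168,"jaw":1},{"tx":50,"ty":16.6,"jaw":1},{"tx":50,"ty":16.6,"jaw":1},{"tx":50,"ty":16.6,"jaw":1}]'
python3 -m jog '[{"tx":50,"ty":16.6,"jaw":1},{"tx":50,"ty":16.6,"jaw":1},{"tx":50,"ty":16.6,"jaw":1},{"tx":50,"ty":16.6,"jaw":1},{"tx":50,"ty":16.6,"jaw":1}]'
python3 -m jog '[{"tx":50,"ty":16.6,"jaw":1},{"tx":50,"ty":16.6,"jaw":1},{"tx":50,"ty":16.6,"jaw":1},{"tx":50,"ty":16.6,"jaw":1},{"tz":30,"jaw":1}]'
python3 - <<'E'
from h import *
go([448.7,153.6,60],-3.3)
s,c=snap('wrist','w1.png'); print(c['mount'].round(2).tolist(),c['fx'],c['cx'],c['cy'])
for q in ['platform_centre','button_top','tea_box']:
    for r in place_of(q,'wrist')[:2]: print(q,r)
E
```

```text
tcp [ 173.5 -495.5  231.2] ty_dir -70.7 tilt [-0.  0. -1.] j [-1.46  0.31  1.5  -0.    1.33 -0.22] F [-0.1 -0.5  0.2] t 0.55
d_tool now [ 474.3 -521.6  171.3]
az -1.1764 d_tool after turn [663.8 237.4 171.2]
[[0.0, 0.97, 0.26, 64.9], [1.0, -0.0, 0.0, -0.36], [0.0, 0.26, -0.97, -142.91], [0.0, 0.0, 0.0, 1.0]] 313.6786093415379 255.1912818891405 191.0448229539116schema error: expected keys tx, ty, tz, ax, ay, az, jaw
schema error: expected keys tx, ty, tz, ax, ay, az, jaw
schema error: expected keys tx, ty, tz, ax, ay, az, jaw
schema error: expected keys tx, ty, tz, ax, ay, az, jaw
```

View pics/w1.png

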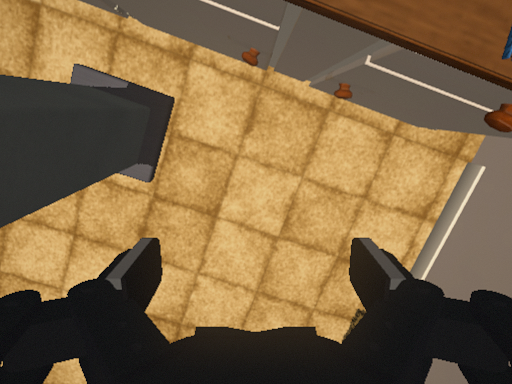

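The rows were refused because every key is required, so the arm hasn't moved. The picture shows only the floor and the open fingers at (135,265) and (375,265).

```bash
python3 -m jog '[{"tx":0,"ty":0,"tz":0,"ax":0,"ay":0,"az":-0.168,"jaw":1},{"tx":0,"ty":0,"tz":0,"ax":0,"ay":0,"az":-0.168,"jaw":1},{"tx":0,"ty":0,"tz":0,"ax":0,"ay":0,"az":-0.168,"jaw":1},{"tx":0,"ty":0,"tz":0,"ax":0,"ay":0,"az":-0.168,"jaw":1},{"tx":0,"ty":0,"tz":0,"ax":0,"ay":0,"az":-0.168,"jaw":1}]' 40
python3 -m jog '[{"tx":0,"ty":0,"tz":0,"ax":0,"ay":0,"az":-0.168,"jaw":1},{"tx":0,"ty":0,"tz":0,"ax":0,"ay":0,"az":-0.168,"jaw":1},{"tx":50,"ty":16.6,"tz":0,"ax":0,"ay":0,"az":0,"jaw":1},{"tx":50,"ty":16.6,"tz":0,"ax":0,"ay":0,"az":0,"jaw":1},{"tx":50,"ty":16.6,"tz":0,"ax":0,"ay":0,"az":0,"jaw":1}]'
python3 -c "
from h import *
go([430,150,200],-3.3)"
```

```text
time_s: 1.38
eef_pos: [173.5, -495.5, 231.3]
ee_rot: [-0.0, 0.83, 0.557, 0.0]
force: [0.6, 0.0, -0.7]
grip_width: -0.002
grip_force: 0.0
time_s: 2.0
eef_pos: [232.2, -347.1, 231.3]
ee_rot: [0.0, 0.727, 0.686, -0.0]
force: [0.6, -0.1, 0.4]
grip_width: 0.0
grip_force: 0.0
tcp [ 232.2 -347.1  231.3] ty_dir -3.4 tilt [ 0. -0. -1.] j [-1.26  0.07  1.79  0.    1.28 -1.2 ] F [ 0.6 -0.1  0.4] t 2.0
d_tool now [507.9 168.3  31.2]
az -0.0009 d_tool after turn [507.7 168.8  31.2]
```

```bash
python3 -m jog '[{"tx":50,"ty":17,"tz":0,"ax":0,"ay":0,"az":0,"jaw":1},{"tx":50,"ty":17,"tz":0,"ax":0,"ay":0,"az":0,"jaw":1},{"tx":50,"ty":17,"tz":0,"ax":0,"ay":0,"az":0,"jaw":1},{"tx":50,"ty":17,"tz":0,"ax":0,"ay":0,"az":0,"jaw":1},{"tx":50,"ty":17,"tz":0,"ax":0,"ay":0,"az":0,"jaw":1}]'
python3 -m jog '[{"tx":50,"ty":17,"tz":0,"ax":0,"ay":0,"az":0,"jaw":1},{"tx":50,"ty":17,"tz":0,"ax":0,"ay":0,"az":0,"jaw":1},{"tx":50,"ty":17,"tz":0,"ax":0,"ay":0,"az":0,"jaw":1},{"tx":50,"ty":17,"tz":31,"ax":0,"ay":0,"az":0,"jaw":1},{"tx":0,"ty":0,"tz":0,"ax":0,"ay":0,"az":0,"jaw":1}]'
python3 - <<'E'
from h import *
go([448.7,153.6,60],-3.3)
s,c=snap('wrist','w2.png')
T=np.eye(4);T[:3,:3]=Ro.from_quat(s['ee_rot'],scalar_first=True).as_matrix();T[:3,3]=s['eef_pos']
c['camera_from_world']=np.linalg.inv(T@c['mount'])
for q,z in [('platform_centre',19.5),('button_top',22)]:
    for r in place_of(q,'wrist')[:2]: print(q,r,at_z(c,r['centre'],z))
h=cv2.cvtColor(c['color'],cv2.COLOR_RGB2HSV); m=((h[...,1]>180)&(h[...,0]<18)&(h[...,0]>8)&(h[...,2]>170)).astype(np.uint8)
n,l,st,ce=cv2.connectedComponentsWithStats(m)
for i in range(1,n):
    if st[i,4]>100: print(st[i],ce[i],at_z(c,ce[i],22))
E
```

```text
time_s: 2.62
eef_pos: [331.6, -102.4, 231.6]
ee_rot: [0.001, 0.727, 0.686, 0.0]
force: [1.8, -0.6, -0.1]
grip_width: -0.005
grip_force: 0.0
time_s: 3.25
eef_pos: [410.1, 94.2, 198.5]
ee_rot: [-0.002, 0.726, 0.688, -0.001]
force: [0.6, -1.1, 0.5]
grip_width: -0.003
grip_force: 0.0
tcp [410.1  94.2 198.5] ty_dir -3.0 tilt [-0.004  0.    -1.   ] j [-0.05  0.12  1.83  0.    1.2  -0.  ] F [ 0.6 -1.1  0.5] t 3.25
d_tool now [ 61.3  36.  138.4]
az 0.0045 d_tool after turn [ 61.5  35.7 138.4]
platform_centre {'centre': [396.8, 111.7], 'conf': 0.92} [552.56168001 147.97675336  19.5       ]
button_top {'centre': [288.0, 110.0], 'conf': 0.65} [444.51053366 155.36775624  22.        ]
```

View pics/w2.png

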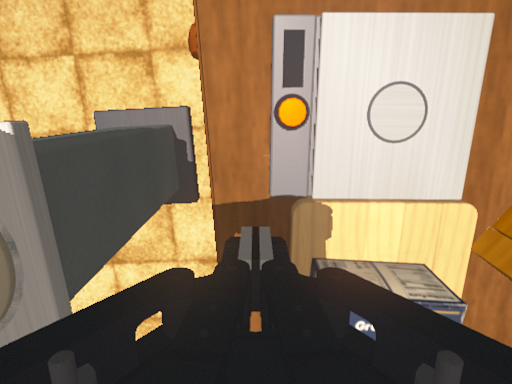

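The wrist view shows the button at (292,112) and the ring at (397,112), which agrees with the top camera. Now I press the button.

```bash
python3 -m jog '[{"tx":30,"ty":17,"tz":40,"ax":0,"ay":0,"az":0,"jaw":1},{"tx":31,"ty":17,"tz":50,"ax":0,"ay":0,"az":0,"jaw":1},{"tx":0,"ty":0,"tz":40,"ax":0,"ay":0,"az":0,"jaw":1},{"tx":0,"ty":0,"tz":0,"ax":0,"ay":0,"az":0,"jaw":1},{"tx":0,"ty":0,"tz":0,"ax":0,"ay":0,"az":0,"jaw":1}]'
python3 -c "
from h import *
go([447.5,153.6,18],-3.3)"
```

```text
time_s: 4.03
eef_pos: [449.4, 149.8, 72.3]
ee_rot: [0.001, 0.728, 0.686, 0.001]
force: [-0.4, 0.9, 0.2]
grip_width: 0.0
grip_force: 0.0
tcp [449.4 149.8  72.3] ty_dir -3.4 tilt [ 0.003  0.    -1.   ] j [ 0.07  0.4   1.84 -0.    0.9   0.13] F [-0.4  0.9  0.2] t 4.025
d_tool now [ 3.6 -2.3 54.3]
az -0.002 d_tool after turn [ 3.6 -2.3 54.3]
```

```bash
python3 -m jog '[{"tx":3.5,"ty":-2,"tz":20,"ax":0,"ay":0,"az":0,"jaw":1},{"tx":0,"ty":0,"tz":20,"ax":0,"ay":0,"az":0,"jaw":1},{"tx":0,"ty":0,"tz":6,"ax":0,"ay":0,"az":0,"jaw":1},{"tx":0,"ty":0,"tz":4,"ax":0,"ay":0,"az":0,"jaw":1},{"tx":0,"ty":0,"tz":0,"ax":0,"ay":0,"az":0,"jaw":1}]'
python3 -c "
from h import *
go([447.5,153.6,18],-3.3)"
```

```text
time_s: 4.65
eef_pos: [447.2, 154.1, 21.3]
ee_rot: [0.001, 0.727, 0.686, 0.001]
force: [0.9, -0.7, 2.1]
grip_width: 0.001
grip_force: 1.0
tcp [447.2 154.1  21.3] ty_dir -3.3 tilt [ 0.002 -0.    -1.   ] j [ 0.08  0.49  1.87 -0.    0.77  0.14] F [ 0.9 -0.7  2.1] t 4.65
d_tool now [-0.5  0.3  3.3]
az -0.0006 d_tool after turn [-0.5  0.3  3.3]
```

```bash
python3 -m jog '[{"tx":0,"ty":0,"tz":2.5,"ax":0,"ay":0,"az":0,"jaw":1},{"tx":0,"ty":0,"tz":1.5,"ax":0,"ay":0,"az":0,"jaw":1},{"tx":0,"ty":0,"tz":0,"ax":0,"ay":0,"az":0,"jaw":1},{"tx":0,"ty":0,"tz":0,"ax":0,"ay":0,"az":0,"jaw":1}]'
```

```text
time_s: 5.15
eef_pos: [447.3, 154.2, 17.8]
ee_rot: [0.001, 0.727, 0.686, 0.001]
force: [-2.8, -2.7, 18.8]
grip_width: 0.001
grip_force: 9.3
```

The reading is 18.8 N with the tip at 17.8 mm, so the button is fully in. I retreat and go behind the carton, opening the jaws.

```bash
python3 -m jog '[{"tx":0,"ty":0,"tz":-40,"ax":0,"ay":0,"az":0,"jaw":1},{"tx":0,"ty":0,"tz":-40,"ax":0,"ay":0,"az":0,"jaw":1},{"tx":0,"ty":0,"tz":-40,"ax":0,"ay":0,"az":0,"jaw":-1},{"tx":0,"ty":0,"tz":-30,"ax":0,"ay":0,"az":0,"jaw":-1},{"tx":-40,"ty":13,"tz":0,"ax":0,"ay":0,"az":0,"jaw":-1}]'
python3 -m jog '[{"tx":-40,"ty":13,"tz":0,"ax":0,"ay":0,"az":0,"jaw":-1},{"tx":-40,"ty":13,"tz":0,"ax":0,"ay":0,"az":0,"jaw":-1},{"tx":-40,"ty":13,"tz":0,"ax":0,"ay":0,"az":0,"jaw":-1},{"tx":-40,"ty":13,"tz":0,"ax":0,"ay":0,"az":0,"jaw":-1},{"tx":-40,"ty":13,"tz":0,"ax":0,"ay":0,"az":0,"jaw":-1}]'
python3 -c "
from h import *
go([522.5,-121.6,36],-3.3)"
```

```text
time_s: 5.78
eef_pos: [457.6, 114.6, 168.4]
ee_rot: [0.001, 0.726, 0.688, 0.002]
force: [0.4, -0.9, -1.1]
grip_width: 0.639
grip_force: 0.0
time_s: 6.4
eef_pos: [510.4, -91.0, 166.1]
ee_rot: [-0.0, 0.727, 0.686, 0.0]
force: [0.9, 0.3, -0.1]
grip_width: 0.995
grip_force: 0.0
tcp [510.4 -91.  166.1] ty_dir -3.3 tilt [-0.     0.001 -1.   ] j [-0.4   0.36  1.61  0.    1.17 -0.34] F [ 0.9  0.3 -0.1] t 6.4
d_tool now [-29.9  13.9 130.1]
az -0.0005 d_tool after turn [-29.9  13.9 130.1]
```

Next I move back, check from above that the button is out and the carton is where expected, then descend.

```bash
python3 -m jog '[{"tx":-30,"ty":14,"tz":0,"ax":0,"ay":0,"az":0,"jaw":-1},{"tx":0,"ty":0,"tz":40,"ax":0,"ay":0,"az":0,"jaw":-1},{"tx":0,"ty":0,"tz":40,"ax":0,"ay":0,"az":0,"jaw":-1},{"tx":0,"ty":0,"tz":30,"ax":0,"ay":0,"az":0,"jaw":-1},{"tx":0,"ty":0,"tz":20,"ax":0,"ay":0,"az":0,"jaw":-1}]'
python3 -c "
from h import *
go([522.5,-121.6,36],-3.3)
s,c=snap('wrist','w3.png')"
```

```text
time_s: 7.02
eef_pos: [521.9, -120.2, 34.7]
ee_rot: [-0.001, 0.727, 0.686, -0.0]
force: [0.3, 0.3, 0.3]
grip_width: 1.003
grip_force: 0.0
tcp [ 521.9 -120.2   34.7] ty_dir -3.3 tilt [-0.002  0.001 -1.   ] j [-0.45  0.57  1.68  0.    0.89 -0.39] F [0.3 0.3 0.3] t 7.025
d_tool now [-1.4  0.7 -1.3]
az -0.0005 d_tool after turn [-1.4  0.7 -1.3]
```

View pics/w3.png

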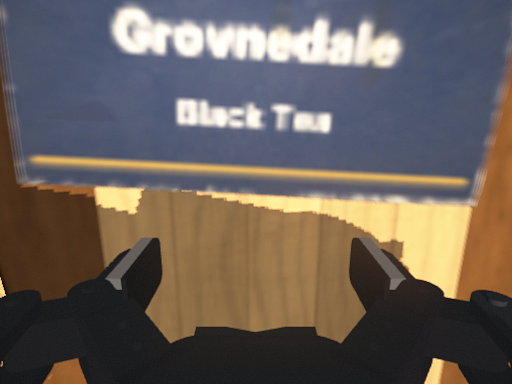

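The carton's bottom edge runs from (20,185) to (480,205), centred between the fingers at about (255,265). It is slightly turned, as measured. I begin the push.

```bash
python3 -m jog '[{"tx":10,"ty":0,"tz":0,"ax":0,"ay":0,"az":0,"jaw":-1},{"tx":10,"ty":0,"tz":0,"ax":0,"ay":0,"az":0,"jaw":-1},{"tx":10,"ty":0,"tz":0,"ax":0,"ay":0,"az":0,"jaw":-1},{"tx":10,"ty":0,"tz":0,"ax":0,"ay":0,"az":0,"jaw":-1},{"tx":10,"ty":0.8,"tz":0,"ax":0,"ay":0,"az":0,"jaw":-1}]'
python3 -m jog '[{"tx":14,"ty":1.1,"tz":0,"ax":0,"ay":0,"az":0,"jaw":-1},{"tx":14,"ty":1.1,"tz":0,"ax":0,"ay":0,"az":0,"jaw":-1},{"tx":14,"ty":1.1,"tz":0,"ax":0,"ay":0,"az":0,"jaw":-1},{"tx":14,"ty":1.1,"tz":0,"ax":0,"ay":0,"az":0,"jaw":-1},{"tx":0,"ty":0,"tz":0,"ax":0,"ay":0,"az":0,"jaw":-1}]'
python3 -c "
from meas import *
go(None)
run('top2.png')
for n in ['scene']: snap(n,'scene2.png')" 2>/dev/null
```

```text
time_s: 7.7
eef_pos: [526.5, -70.1, 36.6]
ee_rot: [0.0, 0.727, 0.686, 0.0]
force: [-0.2, -1.9, 1.0]
grip_width: 0.999
grip_force: 0.0
time_s: 8.32
eef_pos: [533.9, -14.0, 36.2]
ee_rot: [-0.0, 0.727, 0.687, -0.0]
force: [-0.6, -1.6, 0.0]
grip_width: 1.001
grip_force: 0.0
tcp [533.9 -14.   36.2] ty_dir -3.2 tilt [-0.  0. -1.] j [-0.2  0.6  1.7  0.   0.9 -0.2] F [-0.6 -1.6  0. ] t 8.325
carton top [536.2  36.3] [ 64.8 128.6] ang 84.9 z 96.47132745803208 1195
platform [530.7 149.2] [178.4 202.8] ang 86.7 z 18.766755988709292 4375
board [ 591.3 -467.8] [23.8 84.9] ang 4.9 z 15.71003411384288 206
button px nan nan 0 [nan nan nan]
```

View pics/top2.png

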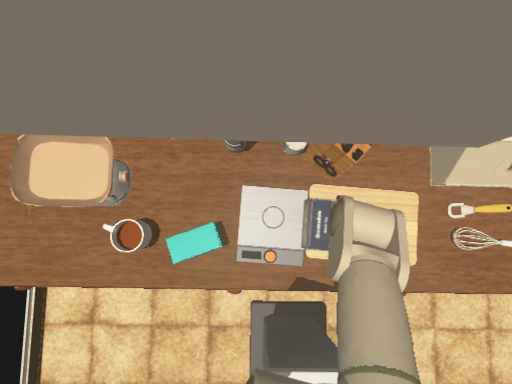

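The carton at (319,224) is at the board's edge, square to the scale and following well. About 114 mm remain, with 10 mm sideways; I do most of that now.

```bash
python3 -m jog '[{"tx":14,"ty":1.3,"tz":0,"ax":0,"ay":0,"az":0,"jaw":-1},{"tx":14,"ty":1.3,"tz":0,"ax":0,"ay":0,"az":0,"jaw":-1},{"tx":14,"ty":1.3,"tz":0,"ax":0,"ay":0,"az":0,"jaw":-1},{"tx":14,"ty":1.3,"tz":0,"ax":0,"ay":0,"az":0,"jaw":-1},{"tx":0,"ty":0,"tz":0,"ax":0,"ay":0,"az":0,"jaw":-1}]'
python3 -m jog '[{"tx":14,"ty":1.3,"tz":0,"ax":0,"ay":0,"az":0,"jaw":-1},{"tx":14,"ty":1.3,"tz":0,"ax":0,"ay":0,"az":0,"jaw":-1},{"tx":10,"ty":1,"tz":0,"ax":0,"ay":0,"az":0,"jaw":-1},{"tx":0,"ty":0,"tz":0,"ax":0,"ay":0,"az":0,"jaw":-1},{"tx":0,"ty":0,"tz":0,"ax":0,"ay":0,"az":0,"jaw":-1}]'
python3 -c "
from meas import *
go(None)
run('top3.png')
snap('scene','scene3.png')" 2>/dev/null
```

```text
time_s: 9.05
eef_pos: [542.4, 41.7, 36.3]
ee_rot: [-0.0, 0.727, 0.687, 0.0]
force: [-0.7, -0.6, -0.5]
grip_width: 1.001
grip_force: 0.0
time_s: 9.68
eef_pos: [548.2, 78.2, 36.3]
ee_rot: [-0.0, 0.727, 0.686, 0.0]
force: [-0.1, -0.1, -0.1]
grip_width: 1.001
grip_force: 0.0
tcp [548.2  78.2  36.3] ty_dir -3.3 tilt [-0.  0. -1.] j [-0.1  0.6  1.6  0.   0.9 -0. ] F [-0.1 -0.1 -0.1] t 9.675
carton top [549.8 137.3] [ 43.  127.4] ang 86.1 z 92.67505546484279 742
platform [531.3 160.2] [156.7 203.1] ang 86.4 z 15.800506228156678 2276
board [ 591.6 -464.4] [22.1 90.3] ang 1.5 z 16.066727304421647 207
button px nan nan 0 [nan nan nan]
```

View pics/scene3.png

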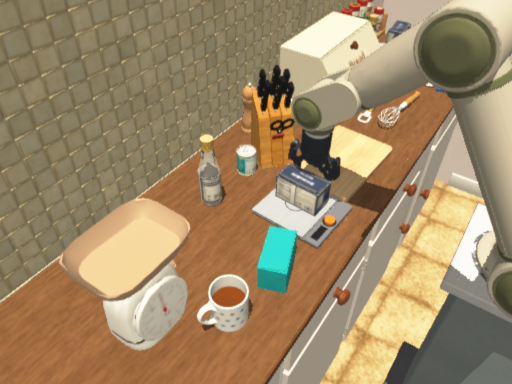

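The carton stands on the platform next to the ring; the fingers behind it are at (318,160) and the bystanders haven't moved. About 22 mm is left.

```bash
python3 -m jog '[{"tx":8,"ty":1,"tz":0,"ax":0,"ay":0,"az":0,"jaw":-1},{"tx":8,"ty":1,"tz":0,"ax":0,"ay":0,"az":0,"jaw":-1},{"tx":5,"ty":0.6,"tz":0,"ax":0,"ay":0,"az":0,"jaw":-1},{"tx":0,"ty":0,"tz":0,"ax":0,"ay":0,"az":0,"jaw":-1},{"tx":0,"ty":0,"tz":0,"ax":0,"ay":0,"az":0,"jaw":-1}]'
python3 -m jog '[{"tx":-15,"ty":0,"tz":0,"ax":0,"ay":0,"az":0,"jaw":-1},{"tx":-40,"ty":0,"tz":0,"ax":0,"ay":0,"az":0,"jaw":-1},{"tx":-40,"ty":0,"tz":0,"ax":0,"ay":0,"az":0,"jaw":-1},{"tx":-40,"ty":0,"tz":0,"ax":0,"ay":0,"az":0,"jaw":-1},{"tx":-30,"ty":0,"tz":0,"ax":0,"ay":0,"az":0,"jaw":-1}]'
python3 -c "
from meas import *
go(None)
run('top4.png')
snap('scene','scene4.png')" 2>/dev/null
```

```text
time_s: 10.4
eef_pos: [552.0, 99.1, 36.3]
ee_rot: [-0.0, 0.727, 0.686, 0.0]
force: [0.6, 0.1, -0.2]
grip_width: 1.0
grip_force: 0.0
time_s: 11.02
eef_pos: [542.0, -68.3, 36.4]
ee_rot: [0.0, 0.728, 0.686, -0.0]
force: [-0.6, 0.0, 0.6]
grip_width: 1.001
grip_force: 0.0
tcp [542.  -68.3  36.4] ty_dir -3.4 tilt [ 0. -0. -1.] j [-0.3  0.6  1.6 -0.   0.9 -0.3] F [-0.6  0.   0.6] t 11.025
carton top [552.9 146.9] [ 67.2 128.2] ang 86.8 z 92.10985274362588 1361
platform [530.6 148.9] [178.8 202.3] ang 86.7 z 15.715284018283853 3014
board [ 591.3 -467.9] [24.  82.8] ang 5.4 z 16.036607178115332 211
button px nan nan 0 [nan nan nan]
```

View pics/top4.png

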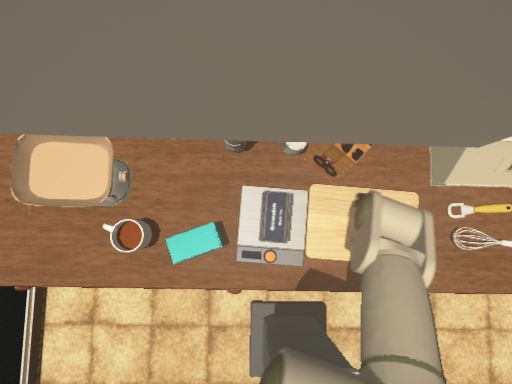

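The carton, at (275,216), is centred on the platform within about 1 mm and square to it. The button at (270,256) is clear and the bystanders are unmoved. I lift clear and hand in.

```bash
python3 -m jog '[{"tx":0,"ty":0,"tz":-30,"ax":0,"ay":0,"az":0,"jaw":-1},{"tx":0,"ty":0,"tz":-30,"ax":0,"ay":0,"az":0,"jaw":-1},{"tx":0,"ty":0,"tz":0,"ax":0,"ay":0,"az":0,"jaw":-1},{"tx":0,"ty":0,"tz":0,"ax":0,"ay":0,"az":0,"jaw":-1}]' && python3 -c "
from rig import finish_job; print(finish_job())"
```

```text
time_s: 11.62
eef_pos: [541.9, -65.5, 95.6]
ee_rot: [-0.001, 0.727, 0.686, -0.0]
force: [-0.5, 0.1, 0.2]
grip_width: 1.003
grip_force: 0.0
the job is handed in; nothing more can be done
None
```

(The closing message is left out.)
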